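# Wind a belt tensioner onto its stop pin and hold it

## Robot

A 6-joint arm with a two-finger parallel gripper is mounted at the origin on the work surface. World frame = base frame: x ahead of the robot, y to its left, z up, the work surface at z = 0. Lengths are in mm, angles in rad, forces in N, time in s.
With the tool pointing down it reaches from about 350 to 975 mm from the base axis. Payload 7.1 kg.
Tool frame: the origin (TCP) lies midway between the tips of the shut fingers; the grasp point (between the pads) lies 19 mm behind it (ctrl.hold_point_z is the distance from the TCP to the grasp point, in mm); x points along the fingers, y is the direction in which the jaws open and shut, and the axes are right-handed (so a half turn about x gives the same grasp; the last joint's range is limited). The gripper opens to 88 mm and grips with 3 to 60 N. Pads are 20 mm wide; open, the fingers measure 115 mm over their backs; the gripper's body (75 mm by 178 mm) begins 61 mm behind the grasp point.
Start: joints at [-1.232, 0.423, 1.63, -0, 1.089, -0.019], TCP at [218.901, -585.395, 222.675] pointing down, gripper open.
Joint ranges: [-3, 3], [-0.9, 2.11], [0.09, 2.58], [-1.31, 4.45], [0.11, 2.69], [-2.54, 2.54]. Speed limits (rad/s): [2.39, 2.39, 3.01, 3.14, 3.14, 3.14].

## Interface

Orientations are given as a rotation vector (axis times angle).
In Python, from workcell import ctrl, get_image, calibration gives the robot as it stands.
- The arm moves only by the tool move_arm, never from a script. Its argument "rows" is a list of rows, each a list of 5 numbers: the shift along the world's x, y, z in mm, then the turn about the world's z in rad, then the closure, from -1 (fully open) to 1 (shut). In form: [[tx, ty, tz, roll, jaw], ...]. A call has 1 to 12 rows; each row is the pose to reach, as a shift and turn from the pose measured when the call began; what a row does not reach only later rows make up. A row lasts 1/8 s, in which the tool goes at most 62.5 mm and 10.7 degrees, less where a joint would pass 70% of its speed; a pose out of reach is approached as far as the arm can. A call with a gripper value outside its range is refused whole. The fingers move at their own pace and stop on an object; the grip force is fixed at half the most. Time passes only in rows, so rows that repeat a pose let the fingers close. It gives the time, the measured TCP pose, the force and the opening at its end, in the units of the state.
- ctrl.get_obs(): the state, without advancing time (a new reading comes with each control period).
- get_image(name): name is "side" or "top"; returns the picture (420x560x3 uint8, blue, green, red); there is no depth.
- calibration(name): a dict with "fx", "fy", "cx", "cy" (pixels), "view" (4x4, takes a point from world to camera coordinates). Camera axes: x right, y up, looking along -z (the intrinsics and any distortion apply to the point x, -y, -z); pixel columns grow to the right and rows downward; lengths in mm; the calibration is good to about 2 mm. A picture is of the moment at which its call begins. calibration takes no time and is no camera call.
- ctrl.close_job(): hands the job in, once; it reports no verdict.
The state is a dict: "t": time; "qpos": joint angles; "qvel": joint speeds; "joint_torque": joint torques, N m; "ee_pos": TCP position; "orientation": TCP orientation; "ft_force": force on the tool from outside, world axes, zero at the start; "moment": the same for the moment, N m; "width": finger opening in mm.
Only numpy, scipy, OpenCV 4.12 (cv2) and the standard library are available. Lean on these libraries where they do the work, as an engineer would, in place of code of your own. Each camera call takes 0.05 s, during which the arm holds its last target.

## Task

Check a salvaged belt tensioner: take the tallest of the three pins, the stop pin with the long narrow head, out of the wooden rack, put it fully down into the hole of the steel block on the tensioner rig and let go of it. Then swing the tensioner's spring-loaded arm round towards that pin, against its spring, until it presses firmly on the pin, and finish while still holding it pressed there (do not let the arm go). Leave the other two pins in the rack.

Things in the scene. Friction and masses are not known exactly. Their poses are not given: they have to be found in the camera images.
- stop_pin_mid (a point): Stop pin, bare steel, upright, about 55 g, 86 mm tall: a round shank 8 mm in diameter, 60 mm long, chamfered foot; on it a round head 16 mm in diameter, 26 mm tall, to grip it by. This point is on its axis half-way up, 43 mm above the foot; the head's middle is 30 mm above it. z: up the pin. At the start it stands 30 mm deep in any one of the rack's holes.
- stop_pin_tip (a point): Centre of the stop pin's foot (lower end), 43 mm below the stop pin's middle point.
- rack: Wooden pin rack, 60 mm (its x) by 160 mm (its y), 42 mm tall, fixed; three upright holes in a row along its y, 50 mm apart. Origin at the centre of its underside, z up.
- socket_mouth (a point): Centre of the mouth of the hole in the steel socket block (38 x 38 mm) on the rig, 42 mm above the table and 70 mm from the pivot axis. The hole goes straight down, 10 mm in diameter, 30 mm deep, closed at the bottom, with a 2 mm chamfer. The stop pin, fully down, stands 56 mm out of it. z up.
- pivot (a point): On the arm's upright turning axis, at the middle height of the arm bar (58 mm above the table). The pivot body is a round aluminium drum, 66 mm across, on the rig's dark steel plate (200 x 210 mm, 10 mm thick, fixed); the arm's hub on it is 52 mm across and reaches 84 mm above the table. z up.
- post (a point): Middle of the upright round steel post on the arm's outer end, 120 mm from the pivot axis: 16 mm in diameter, from 70 to 104 mm above the table (this point at 87 mm). It stands on a black idler wheel, 50 mm across, 46 to 70 mm above the table, which does not spin. Pinch the post, or push post or wheel sideways.
- tensioner_arm (a joint): Arm angle, rad: 0 at rest, growing as the arm swings clockwise seen from above, to the socket hole. A spring always pulls back: 3.5 N at the post at rest, 6 N at the pin. The arm bar (aluminium, 18 mm wide, 50 to 66 mm above the table) passes over the socket block and meets the inserted pin's shank at about 0.80 (the pin gives to 0.87 under 25 N); with no pin it goes to 1.25.
- disc_pin_mid (a point): Another pin in the rack, to be left there: 60 mm tall, same shank diameter, flat wide head 30 mm in diameter and 8 mm thick. Point on its axis half-way up.
- short_pin_mid (a point): Another pin in the rack, to be left there: 48 mm tall, same shank diameter, head 16 mm in diameter and 12 mm tall. Point on its axis half-way up.
Things that resemble listed ones, but are neither listed nor needed, are in the scene too. Leave any blue look-alike of the part that bears stop_pin_mid alone.

How it is judged:
By the outcome, as a careful person would: the job done as asked, in the order asked, and still so for the second after the job is handed in, while the arm keeps its last pose, push and grip.
It also fails if it takes over 70 s, if anything falls off the work surface, if the arm or the gripper's body presses on something with over 40 N, if the wrist force passes 120 N, or if a joint passes its speed limit or range.

## Working session

There is one attempt and no reset: what is moved stays moved. The work goes in short steps, Python scripts to look and compute and a tool call to move; the robot and the scene stay as the last step left them, time stands still between calls to the robot, and variables do not carry over. Pictures are saved under pics/ and viewed, and the job is handed in when it is done.

Besides the shell and the picture viewer there is one more tool, called as name(argument=value, ...) on one line, values as JSON. move_arm: Moves the arm, as the interface text tells. Its arguments: {"type":"object","properties":{"rows":{"type":"array"}},"required":["rows"]}

```bash
mkdir -p pics; python3 - <<'E'
from workcell import ctrl,get_image,calibration
import cv2
for n in("side","top"):
    cv2.imwrite(f"pics/{n}0.png",get_image(n)); c=calibration(n); print(n,c)
o=ctrl.get_obs();print(o,ctrl.hold_point_z)
E
```

```text
side {'fx': 393.9669070732732, 'fy': 393.9669070732732, 'cx': 282.9552671275876, 'cy': 213.4064741568578, 'view': array([[ 9.13448576e-01, -4.06941308e-01, -3.23575409e-03,
        -5.29679077e+02],
       [ 3.06858365e-01,  6.83529368e-01,  6.62288114e-01,
        -1.73945048e+02],
       [-2.67300659e-01, -6.05959053e-01,  7.49242273e-01,
        -6.80520087e+02],
       [ 0.00000000e+00,  0.00000000e+00,  0.00000000e+00,
         1.00000000e+00]])}
top {'fx': 464.37445154119604, 'fy': 464.37445154119604, 'cx': 285.70591778774633, 'cy': 208.87411090542506, 'view': array([[-5.89792700e-03, -9.99965465e-01,  5.85523688e-03,
        -7.46564531e+01],
       [ 9.98599484e-01, -5.58180997e-03,  5.26109654e-02,
        -5.44477004e+02],
       [-5.25764656e-02,  6.15733216e-03,  9.98597918e-01,
        -1.03954400e+03],
       [ 0.00000000e+00,  0.00000000e+00,  0.00000000e+00,
         1.00000000e+00]])}
{'t': 0.1, 'qpos': array([-1.23199558e+00,  4.23771602e-01,  1.63060911e+00, -7.68666066e-06,
        1.08861024e+00, -1.90063112e-02]), 'qvel': array([-0.00017712, -0.00043034, -0.001215  ,  0.00121664, -0.00095141,
        0.00060846]), 'joint_torque': array([-2.99893991e-04, -5.45615530e+01, -2.74324107e+01,  6.44880161e-02,
        1.87370216e-02, -6.52565063e-05]), 'ee_pos': array([ 218.73778054, -584.93109615,  221.97670673]), 'orientation': array([ 2.02684183,  0.36799513, -2.02731429]), 'ft_force': array([0.51839855, 0.1196312 , 0.4659169 ]), 'moment': array([0.01429148, 0.00523299, 0.02069664]), 'width': 88.08677406876298} 18.700000000000003
```

View pics/side0.png

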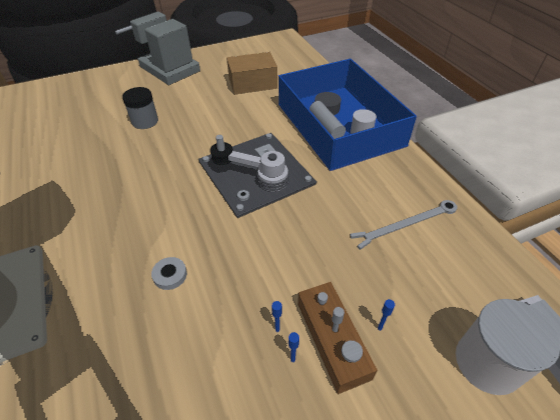

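View pics/top0.png

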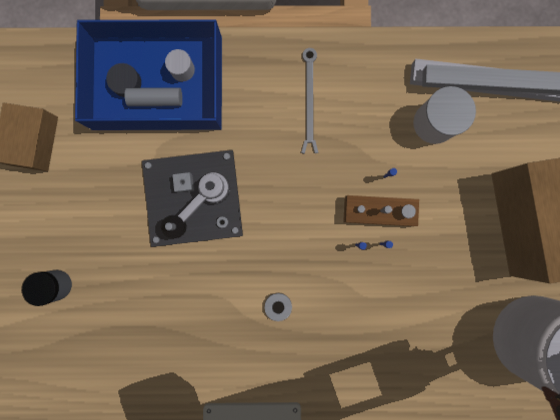

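The top view shows the rack near (382,211), with three steel pins at columns 361, 388 and 408. The rig is near (192,197), its block at (182,182), pivot at (211,186) and post at (170,226). Three blue look-alike pins stand around the rack. I'll zoom in to get the details.

```bash
python3 - <<'E'
import cv2,numpy as np
t=cv2.imread("pics/top0.png");s=cv2.imread("pics/side0.png")
z=lambda im,x,y,w,h,k:cv2.resize(im[y:y+h,x:x+w],None,fx=k,fy=k,interpolation=cv2.INTER_CUBIC)
cv2.imwrite("pics/z1.png",np.hstack([z(t,135,140,115,115,3.4),z(t,330,160,115,115,3.4)]))
cv2.imwrite("pics/z2.png",np.hstack([z(s,195,125,125,100,3.1),z(s,265,275,125,100,3.1)]))
E
```

```text
(no output)
```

View pics/z1.png

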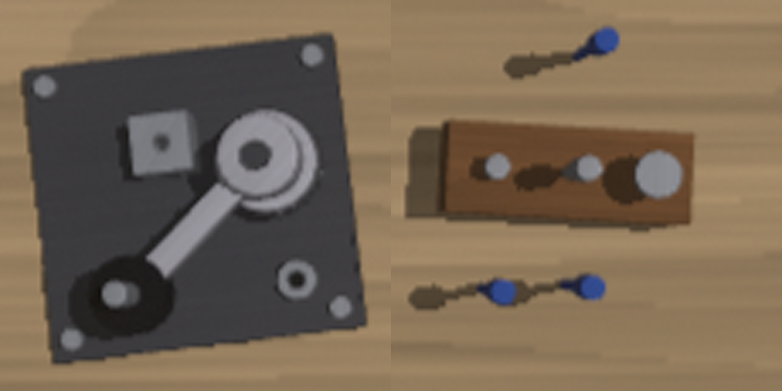

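View pics/z2.png

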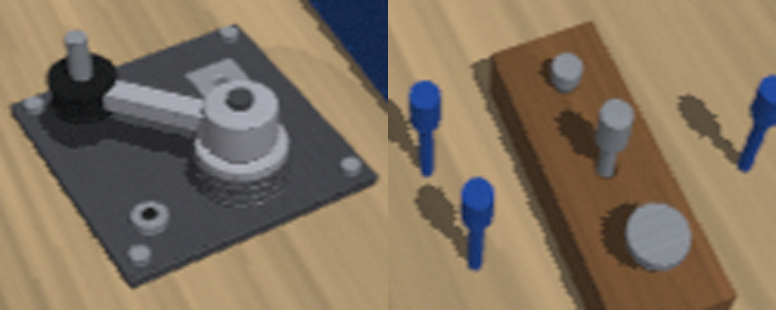

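```bash
cat > h.py <<'E'
import numpy as np
from workcell import ctrl,get_image,calibration
def ray(n,u,v,z):
    c=calibration(n);V=c["view"];R=V[:3,:3];p=-R.T@V[:3,3]
    d=R.T@np.array([(u-c["cx"])/c["fx"],-(v-c["cy"])/c["fy"],-1]);return p+d*(z-p[2])/d[2]
def proj(n,P):
    c=calibration(n);q=c["view"]@np.r_[P,1];return c["cx"]+c["fx"]*q[0]/-q[2],c["cy"]+c["fy"]*q[1]/q[2]
E
python3 - <<'E'
from h import *
np.set_printoptions(precision=1,suppress=True)
D={"pin":[(388.2,209.1),(338.5,311.1),98],"disc":[(408.5,211.5),(352.5,351.5),72],"short":[(361.5,208.8),(322.5,297.3),60],
"piv":[(210.9,185.6),(272.7,157.3),84],"post":[(168.8,226.2),(219.8,137.3),104],"sock":[(182.6,181.8),(266,150.8),42]}
for k,(a,b,z) in D.items(): print(k,ray("top",*a,z),ray("side",*b,z))
P={k:ray("top",*a,z)[:2] for k,(a,b,z) in D.items()}
print(np.linalg.norm(P['piv']-P['post']),np.linalg.norm(P['piv']-P['sock']),P['short']-P['pin'],P['disc']-P['pin'])
E
```

```text
pin [ 538.  -291.7   98. ] [ 539.3 -291.1   98. ]
disc [ 533.9 -341.2   72. ] [ 535.5 -343.6   72. ]
short [ 540.9 -242.3   60. ] [ 541.1 -243.6   60. ]
piv [590.8  81.2  84. ] [591.9  79.   84. ]
post [504.8 165.  104. ] [506. 163. 104.]
sock [603.9 150.4  42. ] [605.2 152.   42. ]
120.03397258917535 70.39093511431744 [ 2.9 49.5] [ -4.1 -49.5]
```

```bash
python3 - <<'E'
from h import *
from scipy.spatial.transform import Rotation as R
o=ctrl.get_obs();print(R.from_rotvec(o['orientation']).as_matrix().round(3),o['ee_pos'],o['qpos'])
E
```

```text
[[-0.     0.35  -0.937]
 [ 0.001 -0.937 -0.35 ]
 [-1.    -0.001 -0.   ]] [ 218.73778054 -584.93109615  221.97670673] [-1.23199558e+00  4.23771602e-01  1.63060911e+00 -7.68666066e-06
  1.08861024e+00 -1.90063112e-02]
```

move_arm(rows=[[45,40,0,0.14,-1],[90,82,0,0.29,-1],[135,123,0,0.44,-1],[180,165,0,0.6,-1],[225,206,0,0.75,-1],[270,247,-30,0.9,-1],[300,275,-60,1.04,-1],[319.5,293.5,-90,1.143,-1],[319.5,293.5,-90,1.143,-1],[319.5,293.5,-90,1.143,-1]])

```text
t: 1.35
ee_pos: [538.0, -292.0, 132.5]
orientation: [1.261, 1.175, -1.263]
ft_force: [-0.2, -0.4, 0.5]
width: 87.7
```

```bash
python3 - <<'E'
from h import *
import cv2
from scipy.spatial.transform import Rotation as R
t=get_image("top");s=get_image("side")
z=lambda im,x,y,w,h,k:cv2.resize(im[y:y+h,x:x+w],None,fx=k,fy=k,interpolation=cv2.INTER_CUBIC)
cv2.imwrite("pics/a1.png",np.hstack([z(t,330,150,125,125,3.1),z(s,265,235,125,125,3.1)]))
o=ctrl.get_obs();print(R.from_rotvec(o['orientation']).as_matrix().round(3),o['ee_pos'],o['qpos'],o['ft_force'],o['width'])
E
```

```text
[[ 0.     0.997 -0.072]
 [-0.001 -0.072 -0.997]
 [-1.     0.     0.001]] [ 538.14869747 -292.6853506   133.2332639 ] [-5.17189303e-01  5.15719839e-01  1.71764342e+00 -9.17947550e-04
  9.07738042e-01 -4.44377955e-01] [0.5838775  0.43788614 0.06197304] 87.88981627518802
```

View pics/a1.png

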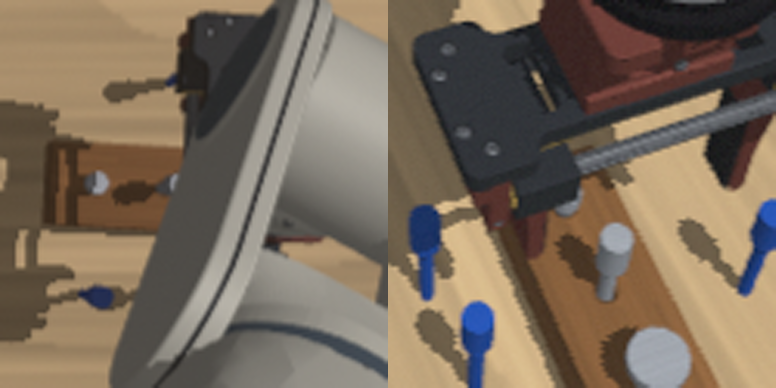

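The pin stands between the open fingers in the side view (head at about (338,311)), and the blue pins are clear. Next: descend and close.

move_arm(rows=[[0.3,1,-25,0,-1],[0.3,1,-50,0,-1],[0.3,1,-65,0,-1],[0.3,1,-65,0,-1],[0.3,1,-65,0,0],[0.3,1,-65,0,0.5],[0.3,1,-65,0,1],[0.3,1,-65,0,1],[0.3,1,-65,0,1],[0.3,1,-65,0,1]])

```text
t: 2.7
ee_pos: [538.5, -291.7, 68.3]
orientation: [1.262, 1.173, -1.262]
ft_force: [-0.4, -0.3, 0.1]
width: 31.6
```

move_arm(rows=[[0,0,0,0,1],[0,0,0,0,1],[0,0,0,0,1],[0,0,0,0,1]])

```text
t: 3.2
ee_pos: [538.5, -291.6, 68.2]
orientation: [1.262, 1.174, -1.262]
ft_force: [-0.8, 0.2, -0.2]
width: 15.6
```

move_arm(rows=[[0,0,10,0,1],[0,0,25,0,1],[0,0,45,0,1],[0,0,70,0,1],[0,0,100,0,1],[0,0,120,0,1],[0,0,120,0,1]])

```text
t: 4.08
ee_pos: [539.7, -292.4, 191.2]
orientation: [1.262, 1.169, -1.26]
ft_force: [0.7, 0.9, 0.2]
width: 15.5
```

```bash
python3 - <<'E'
from h import *
import cv2
s=get_image("side");t=get_image("top")
z=lambda im,x,y,w,h,k:cv2.resize(im[y:y+h,x:x+w],None,fx=k,fy=k,interpolation=cv2.INTER_CUBIC)
cv2.imwrite("pics/a2.png",z(s,245,195,160,160,3.5))
o=ctrl.get_obs();print(o['ee_pos'],o['ft_force'],o['width'])
E
```

```text
[ 538.27486603 -291.57379397  188.5557305 ] [-0.40651395 -0.66271692 -0.72563508] 15.293063626517911
```

View pics/a2.png

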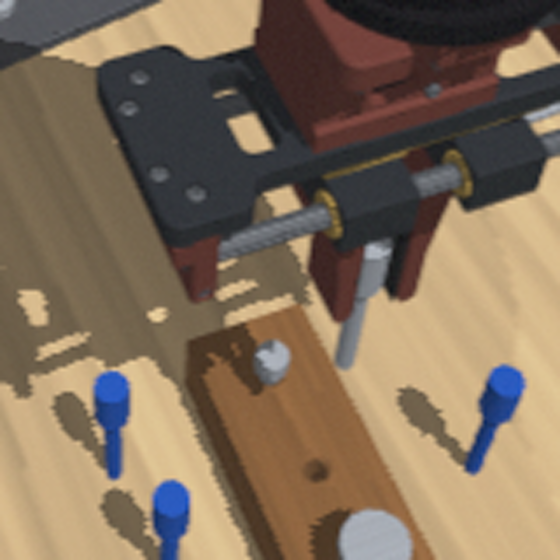

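```bash
python3 - <<'E'
from h import *
for z in (132.3,192,218): print(z,proj("side",[538.4,-291.5,z]), (np.array(proj("side",[538.4,-291.5,z]))-[245,195])*3.5)
E
```

```text
132.3 (np.float64(340.6257166613057), np.float64(299.8297121933062)) [334.69000831 366.90399268]
192 (np.float64(345.59350133852735), np.float64(276.5905663123823)) [352.07725468 285.56698209]
218 (np.float64(348.04377627441136), np.float64(265.12825456113603)) [360.65321696 245.44889096]
```

```bash
python3 - <<'E'
from h import *
import cv2
s=get_image("side")
o=ctrl.get_obs();e=o['ee_pos'];print(e)
x0,y0,k=310,230,8
im=cv2.resize(s[y0:y0+75,x0:x0+75],None,fx=k,fy=k,interpolation=cv2.INTER_CUBIC)
for z in (-56,4,30):
    p=(np.array(proj("side",e+[0,0,z]))-[x0,y0]+.5)*k
    cv2.circle(im,tuple(int(v) for v in p),4,(0,255,0),-1)
cv2.imwrite("pics/a3.png",im)
E
```

```text
[ 537.97556241 -291.3876378   187.87787839]
```

View pics/a3.png

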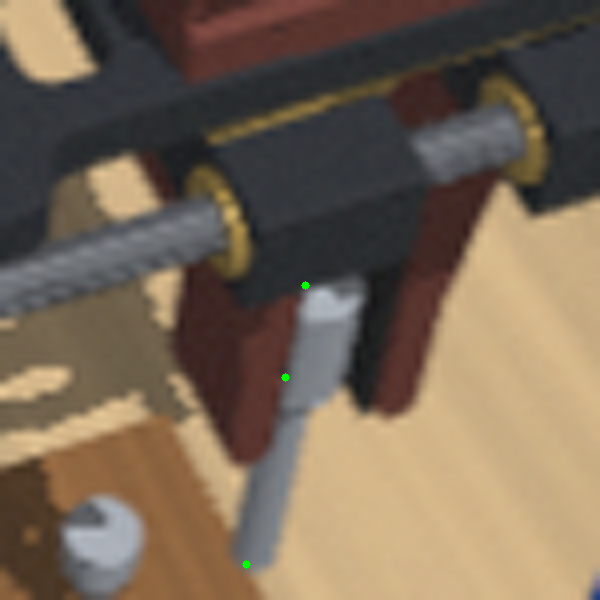

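move_arm(rows=[[3,20,0,0,1],[9,60,0,-0.02,1],[16,110,0,-0.03,1],[24,160,0,-0.05,1],[32,210,0,-0.06,1],[39,260,0,-0.07,1],[47,310,0,-0.08,1],[54,360,0,-0.09,1],[60,400,0,-0.1,1],[64,430,0,-0.11,1],[66,442,0,-0.11,1],[66,442,0,-0.11,1]])

```text
t: 5.72
ee_pos: [603.3, 151.2, 187.2]
orientation: [1.339, 1.119, -1.343]
ft_force: [-0.4, 0.0, -1.5]
width: 15.2
```

move_arm(rows=[[0,0,-30,0,1],[0,0,-60,0,1],[0,0,-73,0,1],[0,0,-73,0,1]])

```text
t: 6.22
ee_pos: [602.8, 150.4, 113.5]
orientation: [1.339, 1.119, -1.345]
ft_force: [0.1, 0.0, -0.5]
width: 15.9
```

```bash
python3 - <<'E'
from h import *
import cv2
s=get_image("side");t=get_image("top")
cv2.imwrite("pics/b0.png",np.hstack([s[60:300,150:430],t[60:300,100:380]]))
o=ctrl.get_obs();e=o['ee_pos'];print(e,o['orientation'],o['width'])
x0,y0,k=225,95,8
im=cv2.resize(s[y0:y0+75,x0:x0+75],None,fx=k,fy=k,interpolation=cv2.INTER_CUBIC)
for P in (e+[0,0,-56],e+[0,0,4],e+[0,0,30]):
    p=(np.array(proj("side",P))-[x0,y0]+.5)*k
    cv2.circle(im,tuple(int(v) for v in p),4,(0,255,0),-1)
p=(np.array(proj("side",[604.3,150.8,42]))-[x0,y0]+.5)*k
cv2.circle(im,tuple(int(v) for v in p),4,(0,0,255),-1)
cv2.imwrite("pics/b1.png",im)
E
```

```text
[603.98940241 150.96386733 115.13314754] [ 1.34055947  1.11805161 -1.34206072] 15.477150541753778
```

View pics/b0.png

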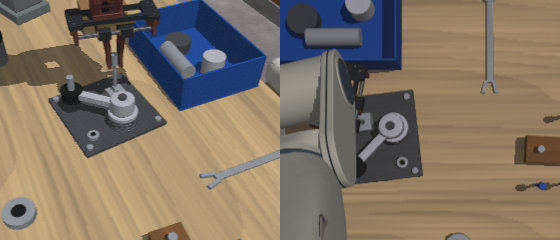

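View pics/b1.png

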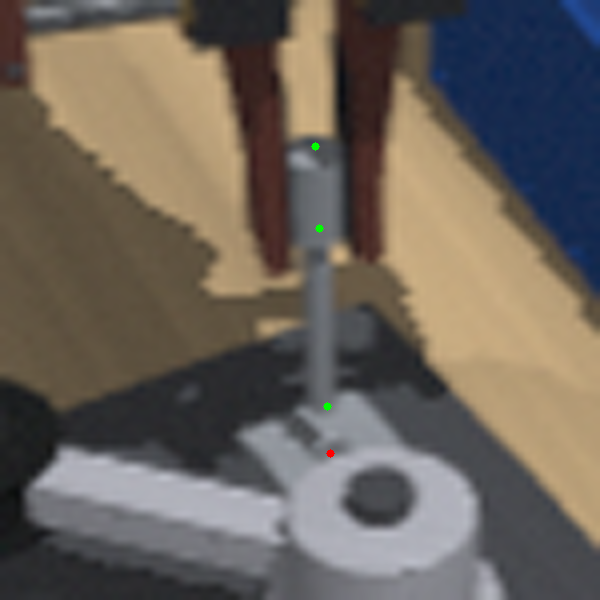

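```bash
python3 - <<'E'
from h import *
import cv2
t=get_image("top")
o=ctrl.get_obs();e=o['ee_pos'];print(e)
x0,y0,k=150,150,8
im=cv2.resize(t[y0:y0+70,x0:x0+75],None,fx=k,fy=k,interpolation=cv2.INTER_CUBIC)
for P in (e+[0,0,-56],e+[0,0,4],e+[0,0,30]):
    p=(np.array(proj("top",P))-[x0,y0]+.5)*k
    cv2.circle(im,tuple(int(v) for v in p),4,(0,255,0),-1)
p=(np.array(proj("top",[604.3,150.8,42]))-[x0,y0]+.5)*k
cv2.circle(im,tuple(int(v) for v in p),4,(0,0,255),-1)
cv2.imwrite("pics/b2.png",im)
E
```

```text
[604.20343061 151.14112388 115.4504137 ]
```

View pics/b2.png

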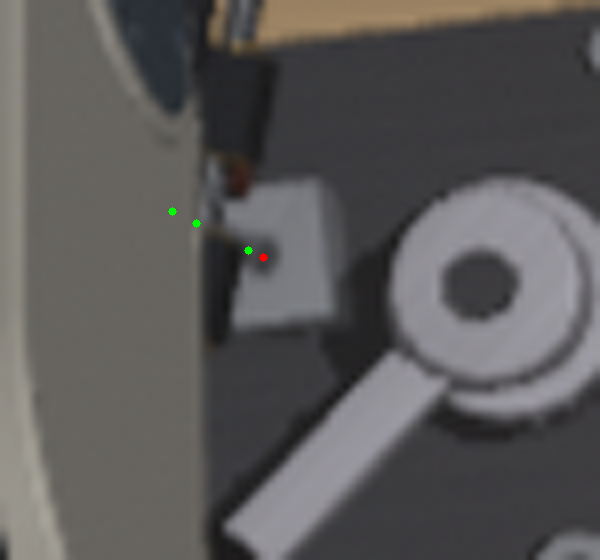

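```bash
python3 - <<'E'
from h import *
import cv2
t=get_image("top")
o=ctrl.get_obs();e=o['ee_pos']
x0,y0,k=170,168,24
im=cv2.resize(t[y0:y0+25,x0:x0+32],None,fx=k,fy=k,interpolation=cv2.INTER_CUBIC)
im=np.clip(im*1.5,0,255).astype(np.uint8)
for P in (e+[0,0,-56],e+[0,0,4]):
    p=(np.array(proj("top",P))-[x0,y0]+.5)*k
    cv2.circle(im,tuple(int(v) for v in p),4,(0,255,0),-1)
p=(np.array(proj("top",[604.3,150.8,42]))-[x0,y0]+.5)*k
cv2.circle(im,tuple(int(v) for v in p),4,(0,0,255),-1)
cv2.imwrite("pics/b3.png",im)
E
```

```text
(no output)
```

View pics/b3.png

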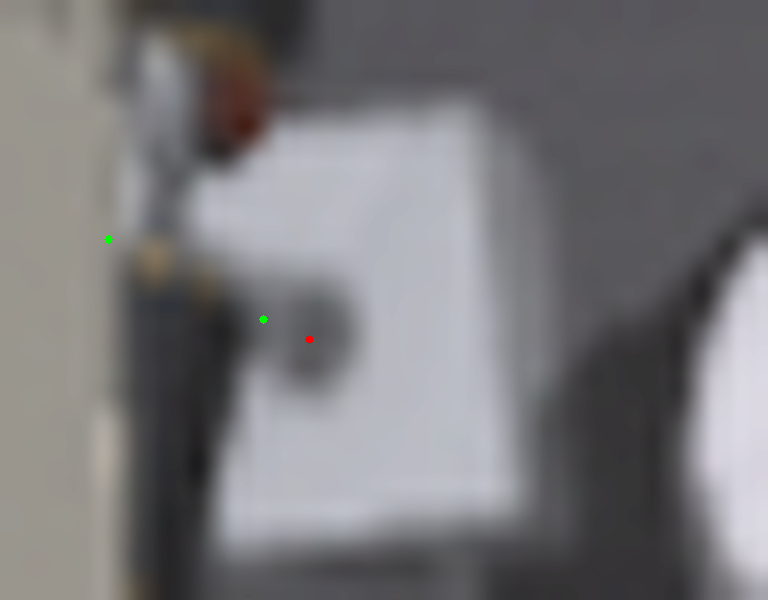

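The shank seems to hang nearly over the hole: foot at about (265,146) in the side image, hole at about (266,150). The remaining offsets are 1–2 mm, within what the chamfer can take, so I'll descend gently and watch the force.

move_arm(rows=[[0.3,0,-6,0,1],[0.3,0,-12,0,1],[0.3,0,-16,0,1],[0.3,0,-19,0,1],[0.3,0,-21,0,1],[0.3,0,-21,0,1]])

```text
t: 7.18
ee_pos: [604.4, 151.2, 94.3]
orientation: [1.341, 1.118, -1.341]
ft_force: [-0.6, -0.0, -0.7]
width: 15.1
```

move_arm(rows=[[0,0,-3,0,1],[0,0,-6,0,1],[0,0,-9,0,1],[0,0,-12,0,1],[0,0,-12,0,1]])

```text
t: 7.8
ee_pos: [604.2, 151.2, 82.0]
orientation: [1.34, 1.118, -1.342]
ft_force: [0.2, 1.0, -1.1]
width: 15.5
```

move_arm(rows=[[0,0,-3,0,1],[0,0,-6,0,1],[0,0,-9,0,1],[0,0,-11,0,1],[0,0,-12.5,0,1],[0,0,-12.5,0,1]])

```text
t: 8.55
ee_pos: [604.2, 151.2, 69.4]
orientation: [1.34, 1.118, -1.342]
ft_force: [0.4, 1.1, -0.7]
width: 15.4
```

```bash
python3 - <<'E'
from h import *
import cv2
s=get_image("side")
o=ctrl.get_obs();e=o['ee_pos'];print(e,o['ft_force'],o['moment'])
x0,y0,k=225,95,8
im=cv2.resize(s[y0:y0+75,x0:x0+75],None,fx=k,fy=k,interpolation=cv2.INTER_CUBIC)
cv2.imwrite("pics/c1.png",im)
E
```

```text
[604.21473924 151.21227401  69.44901108] [-0.16275141  0.38562955 -0.84417751] [ 0.03097114 -0.09575286 -0.02033071]
```

View pics/c1.png

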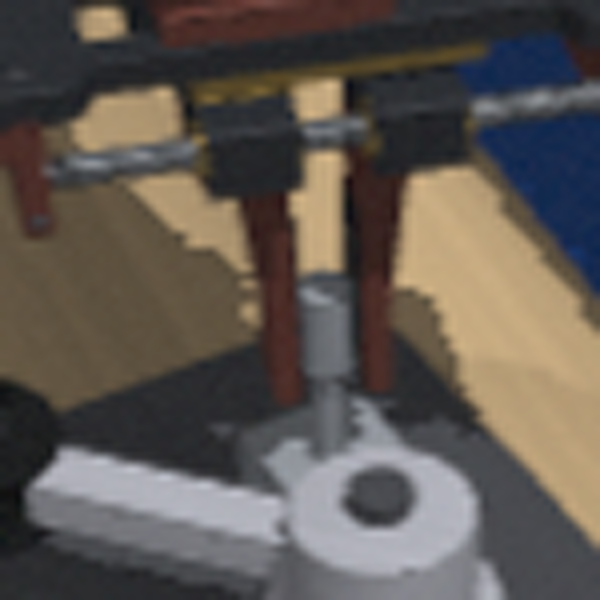

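The pin has gone in with no force. I'll press it to the bottom.

move_arm(rows=[[0,0,-1.5,0,1],[0,0,-3,0,1],[0,0,-3,0,1]])

```text
t: 8.98
ee_pos: [604.8, 151.5, 67.9]
orientation: [1.341, 1.118, -1.341]
ft_force: [-2.7, -0.6, 9.8]
width: 15.4
```

The upward force of 9.8 N at TCP z 67.9 means it is on the bottom. I'll release and rise.

move_arm(rows=[[0,0,0,0,0.3],[0,0,0,0,0],[0,0,0,0,0],[0,0,0,0,0],[0,0,10,0,0],[0,0,30,0,0],[0,0,60,0,0],[0,0,85,0,0],[0,0,85,0,0]])

```text
t: 10.1
ee_pos: [606.7, 151.9, 156.3]
orientation: [1.345, 1.115, -1.336]
ft_force: [-0.2, 0.0, -1.3]
width: 44.0
```

```bash
python3 - <<'E'
from h import *
import cv2
s=get_image("side")
o=ctrl.get_obs();e=o['ee_pos'];print(e,o['ft_force'],o['width'],o['qpos'])
x0,y0,k=205,95,6
im=cv2.resize(s[y0:y0+95,x0:x0+100],None,fx=k,fy=k,interpolation=cv2.INTER_CUBIC)
cv2.imwrite("pics/d1.png",im)
E
```

```text
[605.62474745 151.608093   154.53435504] [ 0.29224864 -0.15352174  0.20145689] 43.55393303750136 [ 2.26357327e-01  5.01463682e-01  1.68128502e+00 -3.13654650e-04
  9.55194026e-01  4.07345717e-01]
```

View pics/d1.png

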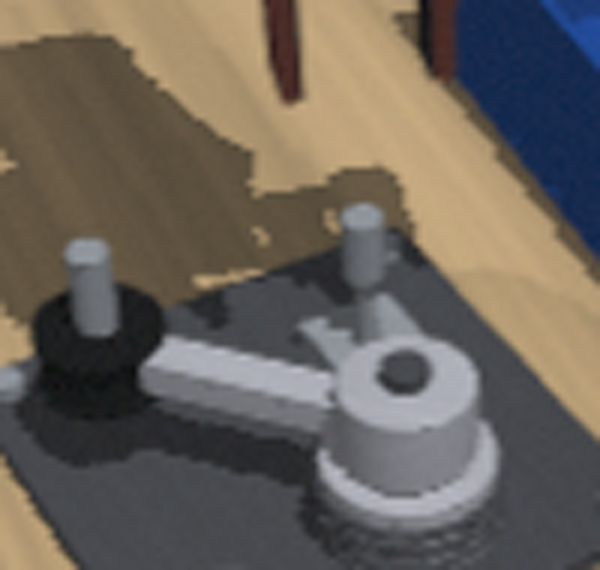

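The side picture shows the pin standing in the block (head top at about (265,131)) with the gripper clear. Next I go over the post with the jaws tangential to its swing.

move_arm(rows=[[-12,2,0,0.13,0],[-28,4,0,0.27,0],[-44,6,0,0.42,0],[-60,8,0,0.57,0],[-76,9,0,0.72,0],[-90,11,0,0.87,0],[-100,12.4,-10,0.98,0],[-100,12.4,-25,0.98,0],[-100,12.4,-25,0.98,0]])

```text
t: 11.28
ee_pos: [504.8, 163.7, 127.8]
orientation: [0.606, 1.487, -0.604]
ft_force: [-0.8, -0.3, -0.3]
width: 43.8
```

```bash
python3 - <<'E'
from h import *
import cv2
from scipy.spatial.transform import Rotation as R
s=get_image("side")
o=ctrl.get_obs();e=o['ee_pos'];print(e,o['ft_force'],o['width'],o['qpos'],R.from_rotvec(o['orientation']).as_matrix()[:,1])
x0,y0,k=175,85,6
im=cv2.resize(s[y0:y0+95,x0:x0+125],None,fx=k,fy=k,interpolation=cv2.INTER_CUBIC)
cv2.imwrite("pics/e1.png",im)
E
```

```text
[505.41699438 163.81540654 128.52008338] [ 1.05537047 -0.71108288  0.34157845] 44.12130318400126 [ 0.28944131  0.42110079  1.90272133  0.00374993  0.81720092 -0.51044024] [0.69862952 0.71548127 0.00183066]
```

View pics/e1.png

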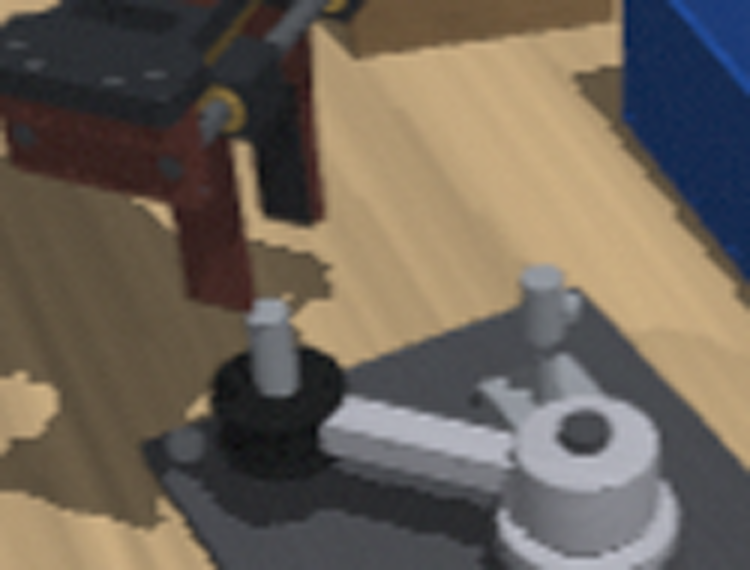

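move_arm(rows=[[0,0,-18,0,0],[0,0,-36,0,0],[0,0,-52,0,0],[0,0,-52,0,0],[0,0,-52,0,0.5],[0,0,-52,0,0.8],[0,0,-52,0,1],[0,0,-52,0,1],[0,0,-52,0,1],[0,0,-52,0,1]])

```text
t: 12.58
ee_pos: [506.2, 164.3, 77.0]
orientation: [0.608, 1.485, -0.602]
ft_force: [2.1, 5.6, 3.6]
width: 15.0
```

```bash
python3 - <<'E'
from h import *
import cv2
s=get_image("side")
o=ctrl.get_obs();e=o['ee_pos'];print(e,o['ft_force'],o['width'])
x0,y0,k=175,85,6
im=cv2.resize(s[y0:y0+95,x0:x0+125],None,fx=k,fy=k,interpolation=cv2.INTER_CUBIC)
cv2.imwrite("pics/e2.png",im)
E
```

```text
[506.16094152 164.27978699  77.0213692 ] [2.2869257  5.038195   4.40980993] 15.737130541505335
```

View pics/e2.png

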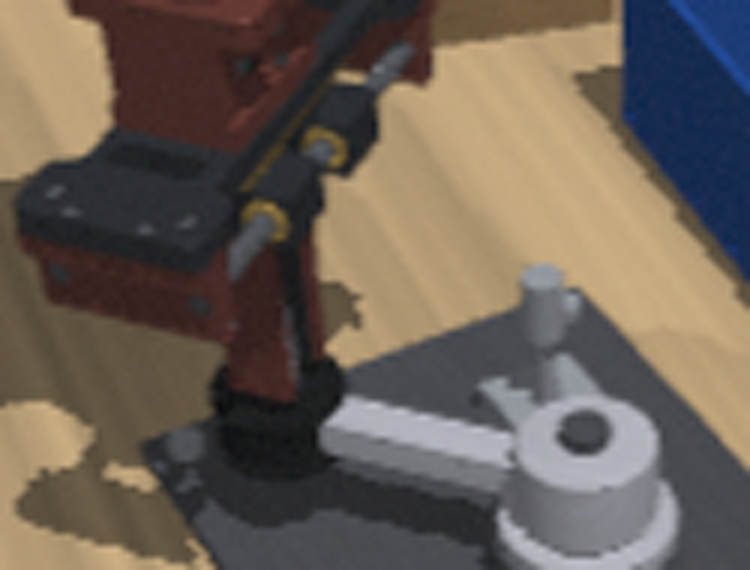

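```bash
python3 - <<'E'
import numpy as np
r=np.array([-85.1,84])
for a in (.05,.12,.19,.26,.33,.4,.47,.54,.61,.67,.72,.76,.8,.83,.85,.87):
    x=r[0]*np.cos(a)+r[1]*np.sin(a);y=-r[0]*np.sin(a)+r[1]*np.cos(a);print(a,round(x-r[0],1),round(y-r[1],1))
E
```

```text
0.05 4.3 4.1
0.12 10.7 9.6
0.19 17.4 14.6
0.26 24.5 19.1
0.33 31.8 23.0
0.4 39.4 26.5
0.47 47.3 29.4
0.54 55.3 31.8
0.61 63.5 33.6
0.67 70.6 34.7
0.72 76.5 35.3
0.76 81.3 35.5
0.8 86.1 35.6
0.83 89.7 35.5
0.85 92.0 35.4
0.87 94.4 35.2
```

move_arm(rows=[[4.3,4.1,0,-0.05,1],[10.7,9.6,0,-0.12,1],[17.4,14.6,0,-0.19,1],[24.5,19.1,0,-0.26,1],[24.5,19.1,0,-0.26,1]])

```text
t: 13.25
ee_pos: [529.2, 183.2, 77.0]
orientation: [0.807, 1.419, -0.804]
ft_force: [-5.5, 2.2, 9.2]
width: 15.4
```

move_arm(rows=[[8.8,4.1,0.5,-0.07,1],[16.4,7.6,1,-0.14,1],[24.3,10.5,1.5,-0.21,1],[32.3,12.9,1.5,-0.28,1],[40.5,14.7,1.5,-0.35,1],[47.6,15.8,1.5,-0.41,1],[47.6,15.8,1.5,-0.41,1]])

```text
t: 14.12
ee_pos: [574.2, 199.9, 77.1]
orientation: [1.115, 1.273, -1.118]
ft_force: [-5.4, 10.3, -1.0]
width: 15.7
```

move_arm(rows=[[4,1.5,0,-0.03,1],[8,2,0,-0.06,1],[12,2.4,0,-0.1,1],[14,2.4,0,-0.12,1],[14,2.4,0,-0.12,1]])

```text
t: 14.75
ee_pos: [586.8, 201.3, 77.0]
orientation: [1.202, 1.22, -1.21]
ft_force: [-3.4, -1.2, 6.3]
width: 15.3
```

move_arm(rows=[[2,0,0,-0.02,1],[4,0,0,-0.035,1],[5.5,0,0,-0.045,1],[5.5,0,0,-0.045,1]])

```text
t: 15.25
ee_pos: [590.7, 201.2, 77.0]
orientation: [1.233, 1.2, -1.245]
ft_force: [-5.1, 2.1, 7.5]
width: 15.5
```

```bash
python3 - <<'E'
from h import *
import cv2
s=get_image("side")
o=ctrl.get_obs();e=o['ee_pos'];print(e,o['ft_force'],o['width'],o['qpos'])
x0,y0,k=195,75,6
im=cv2.resize(s[y0:y0+95,x0:x0+125],None,fx=k,fy=k,interpolation=cv2.INTER_CUBIC)
cv2.imwrite("pics/f1.png",im)
E
```

```text
[590.72091534 201.16158145  77.00813524] [-4.92381678  2.38737917  6.60785055] 15.7031271026065 [0.3067783  0.61303549 1.70477958 0.00644593 0.83416674 0.3406862 ]
```

View pics/f1.png

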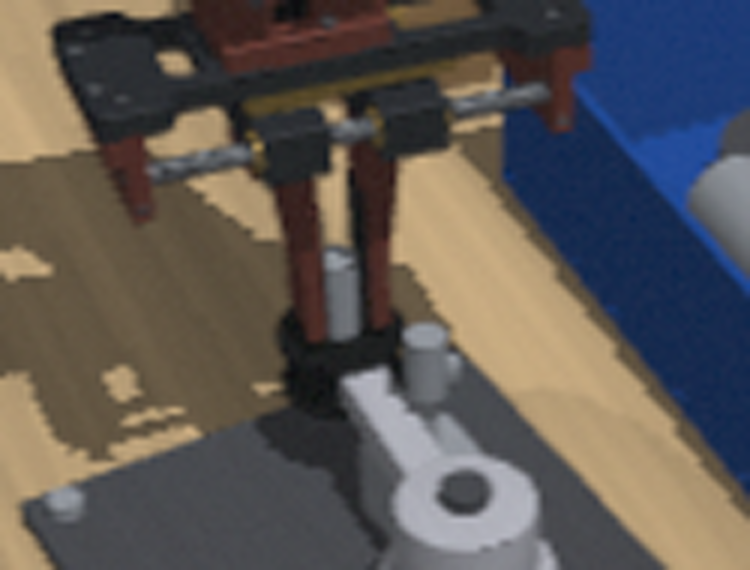

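The arm bar is almost at the pin (pin head at about (266,134)), with a small gap left, and the force is still only the spring's. I'll press on.

move_arm(rows=[[2,0,0,-0.015,1],[4,0,0,-0.03,1],[4,0,0,-0.03,1]])

```text
t: 15.68
ee_pos: [592.9, 201.0, 77.0]
orientation: [1.253, 1.188, -1.27]
ft_force: [-6.0, 2.1, 7.3]
width: 15.8
```

move_arm(rows=[[2,0,0,-0.015,1],[3,0,0,-0.025,1],[3,0,0,-0.025,1]])

```text
t: 16.05
ee_pos: [594.2, 201.0, 77.0]
orientation: [1.269, 1.177, -1.291]
ft_force: [-5.5, 4.0, 7.2]
width: 15.5
```

move_arm(rows=[[3,0,0,-0.02,1],[5,0,0,-0.03,1],[5,0,0,-0.03,1],[5,0,0,-0.03,1]])

```text
t: 16.55
ee_pos: [595.6, 200.7, 76.9]
orientation: [1.286, 1.166, -1.319]
ft_force: [-11.3, 2.9, 11.3]
width: 15.6
```

```bash
python3 - <<'E'
from h import *
import cv2
from scipy.spatial.transform import Rotation as R
s=get_image("side")
o=ctrl.get_obs();e=o['ee_pos'];print(e,o['ft_force'],o['moment'],o['width'],R.from_rotvec(o['orientation']).as_matrix().round(3))
x0,y0,k=225,105,8
im=cv2.resize(s[y0:y0+70,x0:x0+75],None,fx=k,fy=k,interpolation=cv2.INTER_CUBIC)
cv2.imwrite("pics/f2.png",im)
E
```

```text
[595.66811292 200.71736669  76.86430288] [-11.09615018   2.69945181  11.32572016] [0.40598956 1.32034243 0.07901593] 15.26342685804172 [[-0.025  0.992 -0.122]
 [ 0.    -0.122 -0.992]
 [-1.    -0.025  0.003]]
```

View pics/f2.png

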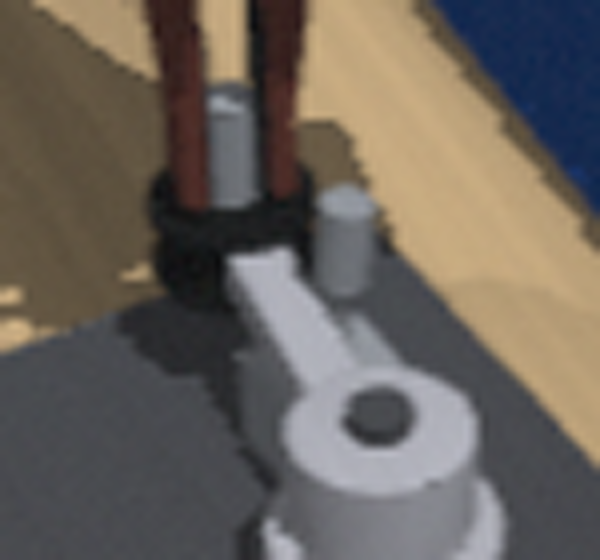

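move_arm(rows=[[4,0,1,-0.015,1],[7,0,1.5,-0.02,1],[7,0,1.5,-0.02,1],[7,0,1.5,-0.02,1]])

```text
t: 17.1
ee_pos: [596.5, 200.5, 76.9]
orientation: [1.293, 1.163, -1.344]
ft_force: [-15.9, 5.4, 7.1]
width: 15.5
```

move_arm(rows=[[7,0,1.5,-0.01,1],[8.5,0,2,-0.01,1],[8.5,0,2,-0.01,1],[8.5,0,2,-0.01,1]])

```text
t: 17.6
ee_pos: [597.0, 200.3, 76.7]
orientation: [1.29, 1.167, -1.365]
ft_force: [-20.3, 7.3, 6.8]
width: 15.8
```

```bash
python3 - <<'E'
from h import *
import cv2
s=get_image("side");t=get_image("top")
o=ctrl.get_obs();e=o['ee_pos'];print(o['t'],e,o['ft_force'],o['moment'],o['width'],abs(o['qvel']).max())
x0,y0,k=225,105,5
f=lambda im,x0,y0:cv2.resize(im[y0:y0+70,x0:x0+75],None,fx=k,fy=k,interpolation=cv2.INTER_CUBIC)
cv2.imwrite("pics/g1.png",np.hstack([f(s,225,105),f(t,150,150)]))
cv2.imwrite("pics/g2.png",s)
E
```

```text
17.7 [596.96298964 200.28216917  76.74937586] [-20.6028232    6.53686821   6.92760089] [ 0.98672961  2.73839683 -0.09447796] 15.676097022722557 0.0007692018627004467
```

View pics/g1.png

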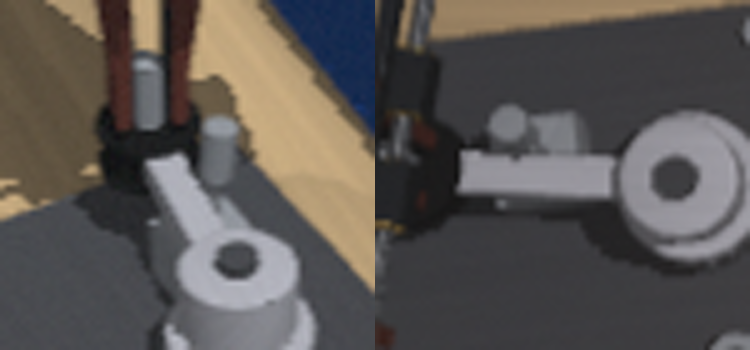

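View pics/g2.png

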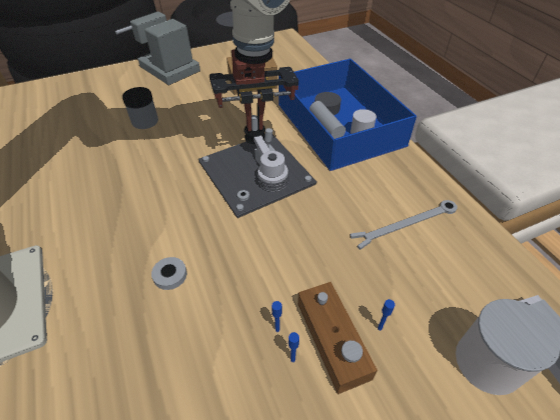

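```bash
python3 - <<'E'
from h import *
for z in (93,98,103): print(z,ray("top",176,174,z)[:2],ray("side",268.6,130,z)[:2])
o=ctrl.get_obs();print(o['ft_force']); print(ctrl.close_job())
E
```

```text
93 [614.75182072 153.32698989] [615.72048821 157.72860399]
98 [614.1044319  152.17411396] [613.26544106 151.44282792]
103 [613.45704307 151.02123803] [610.8103939  145.15705186]
[-20.6028232    6.53686821   6.92760089]
the job is handed in; nothing more can be done
None
```

The pin is in the socket and released, and I handed the job in with the gripper still holding the tensioner arm pressed against it. The job finished at about 17.7 s of the 70 s allowed.

- **Pin:** I took the middle pin, the tall one with the long narrow head, out of the rack and lowered it into the socket. It went in without force until it reached the bottom, where about 10 N pushed back, and I let go of it there.
- **Arm:** I pinched the post and swung it clockwise until the bar met the pin.
- **Force:** At the end I was pushing with about 20 N along x at the post, against about 6 N from the spring. That should put roughly 24 N on the pin, close to the 25 N quoted for its give.
- **Last pictures:** The top view shows the bar against the pin. The two cameras agree that the pin's head top is at about 98 mm, which is its height when fully down. The other two pins are still in the rack and the blue ones stand where they were.

Three readings did not quite fit:
- **Lean:** The head's top is about 9 mm further along x than where I released it, so the pin leans about 0.1 rad under the load. This may be its play in the hole plus the give the task describes.
- **Side forces:** The force reading also shows 6–7 N upward and 6–7 N along y on the tool, probably because its path did not exactly match the arm's arc.
- **Camera offsets:** Before insertion, the pin in the gripper appeared 1–2 mm off in the pictures, and it went in regardless.

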